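# Put four bits and bobs back on their marked pads in the wardrobe tray

## Robot

A 6-joint arm with a two-finger parallel gripper is mounted at the origin on the work surface. World frame = base frame: x ahead of the robot, y to its left, z up, the work surface at z = 0. Lengths are in m, angles in rad, forces in N, time in s.
With the tool pointing down it reaches from about 0.4 to 0.825 m from the base axis. Payload 7 kg.
Tool frame: the origin (TCP) lies on the centre line of the jaws, within the pads' length; the fingertips stand 8 mm ahead of it and the grasp point (between the pads) lies 11 mm behind it (robot.tip_extent is the distance from the TCP to the fingertips, in m); z points along the fingers, y is the direction in which the jaws open and shut (so a half turn about z gives the same grasp; the last joint's range is limited). The gripper opens to 85 mm and grips with 20 to 120 N. Pads are 22 mm wide; open, the fingers measure 114 mm over their backs; the gripper's body (76 mm by 85 mm) begins 54 mm behind the grasp point. The pads swing forward as they close: fully open they stand 13 mm farther back than shut.
Start: joints at [-0.861, 0.359, 0.012, 0, -1.224, -0.288], TCP at [0.276, -0.616, 0.239] pointing down, gripper open.
Joint ranges: [-3.07, 3.07], [-1.43, 2.12], [-1.02, 1.25], [-3.03, 1.67], [-3.05, -0], [-3.03, 3.03]. Speed limits (rad/s): [2.39, 2.39, 3.01, 3.14, 3.14, 3.14].

## Interface

Orientations are given as a unit quaternion [x, y, z, w].
In Python, from rig import robot, vision gives the robot as it stands. The module is installed in compiled form; this text tells all that it offers.
- The arm moves only by the tool drive_tool, never from a script. Its argument "motion" is a list of rows, each an object with "offset": the shift along the tool's x, y, z in mm, a list of three; "spin": the turn about the tool's z in degrees; "fingers": the gripper command: -1 is shut, 1 is fully open, values between are in proportion. In form: [{"offset": [x, y, z], "spin": spin, "fingers": fingers}, ...]. A call has 1 to 10 rows; each row shifts and turns the commanded pose from where the row before left it, along the tool's axes as they then stand; what a row does not reach is not made up. A row lasts 1/12 s, in which the tool goes at most 41.7 mm and 7.16 degrees, less where a joint would pass 70% of its speed; a pose out of reach is approached as far as the arm can. A call is refused whole if a number of a shift passes 41.7 or a number of a turn 7.16, either way. A call with a gripper value outside its range is refused whole. The fingers move at their own pace and stop on an object; the grip force is fixed at half the most. Time passes only in rows, so rows that do not move let the fingers close. It gives the time, the measured TCP pose, the force and the opening at its end, in the units of the state.
- robot.read_state(): the state, without advancing time (a new reading comes with each control period).
- vision.grab_frame(name): name is "side" or "top"; returns a dict with "color" (420x560x3 uint8, blue, green, red), "fovy" (degrees; the focal length in pixels is half the picture's height over the tangent of half this angle, whatever the lens; pixels are square), "cx", "cy" (the principal point, pixels), "rvec" (rotation vector, rad) and "tvec" (3), from world to camera coordinates, as OpenCV has them. Camera axes: x right, y down, z forward; pixel columns grow to the right and rows downward; lengths in m; the calibration is good to about 2 mm. A picture is of the moment at which its call begins. There is no depth.
- robot.sign_off(): hands the job in, once; it reports no verdict.
Trained networks look in the newest picture that a camera, given by its name, has taken for a name from the list of things; names that differ only in an ending like _2 or _b are one class to them, and where a whole thing is asked for, a point or a joint stands for the part that bears it (a point fixed in the world has none). Each returns a list of dicts, best first, with "score" (0 to 1); they miss things now and then, are a little off and sometimes report something else, mostly with a low value. They report only what shows in the picture. A call takes as long as a camera call. They do not tell look-alikes from the thing itself.
- vision.masks_of(camera, query): "mask" (420x560 bool, what is visible of it) and "extent" ([centre column, centre row, width, height] in pixels, round what is visible of it).
- vision.pinpoint(camera, query): "xy" ([column, row] in pixels: a listed point, or the origin of a listed thing).
The state is a dict: "t": time; "q": joint angles; "qvel": joint speeds; "joint_torque": joint torques, N m; "eef_pos": TCP position; "orientation": TCP orientation; "force": force on the tool from outside, world axes, zero at the start; "ft_torque": the same for the moment, N m; "gripper_width": finger opening in m.
Only numpy, scipy, OpenCV 4.12 (cv2) and the standard library are available. Lean on these libraries where they do the work, as an engineer would, in place of code of your own. Each camera call takes 0.05 s, during which the arm holds its last target. There are 200 camera calls.

## Task

Tidy the wardrobe ledge: put the clothes peg, the incense holder, the coat hook and the green tin each back on the pad in the beige tray that shows its own outline, right way up, centred in the outline and lined up with it (either way round will do). Set them down rather than dropping them, and leave the earring stand and the candle where they are.

Things in the scene. Friction and masses are not known exactly. Their poses are not given: they have to be found in the camera images.
- peg_center (a point): Orange plastic clothes peg lying flat, 82 long (its x axis) x 22 wide (y) x 12 high, ends alike for this job; point at its centre, 6 above its underside. 10 to 20 g. (Sizes in mm.)
- incense_center (a point): Blue glazed ceramic incense holder: a low round dome, 56 diameter (straight sided from 3 to 18 high), 26 high, small dark hole on top; point at its centre, 13 above its underside. About 100 g. (Sizes in mm.)
- hook_center (a point): Pale wooden coat hook lying on its back: a flat plate with round ends 72 long (x axis) x 40 wide (y) x 12 high, brass screw heads near both ends, and in the middle an upright knob: stem 20 diameter from 12 to 26 high, head 28 diameter from 26 to 40 high; point on the knob's axis, 20 above the underside. About 50 g. (Sizes in mm.)
- tin_center (a point): Small green lidded tin, rectangular, 60 long (x axis) x 42 wide (y) x 22 high, cream panel on the lid; point at its centre, 11 above its underside. About 70 g. (Sizes in mm.)
- pad_peg: Fixed round black pad, 100 diameter, 3 thick, lying in the low beige tray, with a filled orange bar-shaped outline 88 (x axis) x 26 (y) in its middle: the place of the clothes peg. Origin at the centre of its underside; its top is 3 above the origin. The tray's rim is 12 high above the ledge. (Sizes in mm.)
- pad_incense: Fixed round black pad like the first, with a filled blue round outline 62 diameter: the place of the incense holder. Origin at the centre of its underside, top 3 above. (Sizes in mm.)
- pad_hook: Fixed round black pad like the first, with a filled tan round-ended outline 78 (x axis) x 46 (y): the place of the coat hook. Origin at the centre of its underside, top 3 above. (Sizes in mm.)
- pad_tin: Fixed round black pad like the first, with a filled green rectangular outline 66 (x axis) x 48 (y): the place of the tin. Origin at the centre of its underside, top 3 above. (Sizes in mm.)
- earring_stand: Bystander: clear acrylic earring stand with brass earrings, base 60 x 60, post and a cross bar 80 long (y axis), 103 high. Origin at the centre of its underside. Not to be moved. (Sizes in mm.)
- candle: Bystander: tea-light candle in an aluminium cup, 52 diameter, 22 high (wick to 29). Origin at the centre of its underside. Not to be moved. (Sizes in mm.)
Not all that is in view belongs to the job. Leave any pink or red look-alike of the pad_incense alone. Of the things that look like the part that bears tin_center, the smallest one is meant.

How it is judged:
At the end, for the whole second after the job is handed in: Each thing rests upright and released on the pad with its own outline, centre within 12 mm of the pad centre, and (but for the round incense holder) its length within 12 degrees of the outline, either way round; all at rest; earring stand and candle within 20 mm of their start (horizontal distance between peg_center and pad_peg below 0.012 m and z of peg_center in the frame of pad_peg between 0.004 and 0.014 m and angle between each of peg_center, incense_center, hook_center, tin_center's own z axis and vertical below 0.12 rad and linear speed of each of peg, incense, hook, tin below 0.02 m/s and angular speed of each of peg, incense, hook, tin below 0.2 rad/s and angle between the x axis of peg_center and the x axis of pad_peg, either way round below 0.21 rad and horizontal distance between incense_center and pad_incense below 0.012 m and z of incense_center in the frame of pad_incense between 0.011 and 0.021 m and horizontal distance between hook_center and pad_hook below 0.012 m and z of hook_center in the frame of pad_hook between 0.018 and 0.028 m and angle between the x axis of hook_center and the x axis of pad_hook, either way round below 0.21 rad and horizontal distance between tin_center and pad_tin below 0.012 m and z of tin_center in the frame of pad_tin between 0.009 and 0.019 m and angle between the x axis of tin_center and the x axis of pad_tin, either way round below 0.21 rad and distance of each of earring_stand, candle from where it was at the start of the episode below 0.02 m); the robot touches nothing.
It fails at once if the earring stand is shifted by more than 20 mm or tipped (distance of earring_stand from where it was at the start of the episode above 0.02 m or angle between earring_stand's own z axis and vertical above 0.35 rad).
It fails at once if the candle is shifted by more than 20 mm or tipped (distance of candle from where it was at the start of the episode above 0.02 m or angle between candle's own z axis and vertical above 0.35 rad).
It fails at once if one of the four things is dropped or knocked flying (faster than 0.7 m/s while the fingers do not touch it) ((linear speed of peg above 0.7 m/s and contact force between peg and the fingers below 0.01 N) or (linear speed of incense above 0.7 m/s and contact force between incense and the fingers below 0.01 N) or (linear speed of hook above 0.7 m/s and contact force between hook and the fingers below 0.01 N) or (linear speed of tin above 0.7 m/s and contact force between tin and the fingers below 0.01 N)).
It also fails if it takes over 112 s, if anything falls off the work surface, if the arm or the gripper's body presses on something with over 40 N, if the wrist force passes 120 N, or if a joint passes its speed limit or range.

## Working session

There is one attempt and no reset: what is moved stays moved. The work goes in short steps, Python scripts to look and compute and a tool call to move; the robot and the scene stay as the last step left them, time stands still between calls to the robot, and variables do not carry over. Pictures are saved under pics/ and viewed, about 12 in all and at most 16, crops included, and the job is handed in when it is done.

Besides the shell and the picture viewer there is one more tool, called after "Request:" in YAML: its name, and indented under it one key for each argument. drive_tool: Moves the arm, as the interface text tells. Its arguments: {"type":"object","properties":{"motion":{"type":"array","items":{"type":"object","properties":{"offset":{"type":"array","items":{"type":"number"}},"spin":{"type":"number"},"fingers":{"type":"number"}}}}},"required":["motion"]}

```bash
mkdir -p pics
cat > h.py <<'E'
import numpy as np, cv2
from rig import robot, vision
def cam(name):
    f=vision.grab_frame(name); h,w=f["color"].shape[:2]
    F=h/2/np.tan(np.radians(f["fovy"])/2)
    K=np.array([[F,0,f["cx"]],[0,F,f["cy"]],[0,0,1]]); R=cv2.Rodrigues(np.array(f["rvec"],float))[0]
    return f["color"],K,R,np.array(f["tvec"],float).ravel()
def toworld(px,z,c):
    _,K,R,t=c; px=np.atleast_2d(np.array(px,float))
    d=np.c_[px,np.ones(len(px))]@np.linalg.inv(K).T@R; o=-R.T@t
    return o+d*((z-o[2])/d[:,2])[:,None]
def topx(p,c):
    _,K,R,t=c; q=(R@np.atleast_2d(p).T).T+t; q=q@K.T; return q[:,:2]/q[:,2:]
E
python3 - <<'E'
from h import *
for n in("top","side"):
    c=cam(n); cv2.imwrite(f"pics/{n}0.png",c[0])
    print(n,"campos",-c[2].T@c[3],c[1][0,0])
    for q in "peg_center incense_center hook_center tin_center pad_peg pad_incense pad_hook pad_tin earring_stand candle".split():
        print(q,[(round(d["score"],2),np.round(d["xy"]).tolist()) for d in vision.pinpoint(n,q)])
s=robot.read_state();print(s)
E
```

```text
top campos [0.37214191 0.0175813  1.64789445] 542.5117948246314
peg_center [(0.5, [190.0, 175.0])]
incense_center [(0.82, [194.0, 214.0])]
hook_center [(0.72, [246.0, 215.0])]
tin_center [(0.97, [224.0, 252.0]), (0.72, [176.0, 270.0]), (0.6, [249.0, 175.0])]
pad_peg [(0.79, [310.0, 211.0])]
pad_incense [(0.97, [354.0, 210.0]), (0.8, [347.0, 270.0]), (0.62, [404.0, 206.0])]
pad_hook [(0.93, [353.0, 171.0])]
pad_tin [(0.68, [311.0, 175.0])]
earring_stand [(0.97, [144.0, 146.0])]
candle [(0.62, [231.0, 133.0])]
side campos [0.12467036 0.82045975 0.80250425] 405.88535002629413
peg_center []
incense_center [(0.77, [256.0, 276.0])]
hook_center [(0.57, [280.0, 237.0])]
tin_center [(0.88, [246.0, 222.0]), (0.83, [311.0, 319.0]), (0.6, [314.0, 267.0])]
pad_peg [(0.6, [305.0, 201.0])]
pad_incense [(0.87, [337.0, 155.0]), (0.6, [325.0, 179.0]), (0.57, [373.0, 199.0])]
pad_hook [(0.69, [210.0, 264.0]), (0.56, [287.0, 168.0])]
pad_tin [(0.85, [274.0, 188.0])]
earring_stand [(0.6, [148.0, 291.0])]
candle [(0.78, [195.0, 223.0])]
{'t': 1.1, 'q': array([-8.60910446e-01,  3.58607736e-01,  1.19257390e-02,  2.73192791e-06,
       -1.22409680e+00, -2.88100240e-01]), 'qvel': array([-1.21167779e-04,  2.00756277e-03, -1.68907985e-03, -7.98507778e-05,
        4.03845143e-04, -7.44096695e-05]), 'joint_torque': array([ 3.04181231e-04, -5.82990754e+01,  2.93664193e+01,  6.94206119e+00,
       -7.96809582e-04, -3.81001530e-05]), 'eef_pos': array([ 0.27632175, -0.61584209,  0.23930895]), 'orientation': array([-2.09333476e-01,  9.77844310e-01, -8.31193474e-06,  3.06687421e-06]), 'force': array([0.60195148, 0.2349774 , 0.01357849]), 'ft_torque': array([ 0.02878807, -0.02307705,  0.04659797]), 'gripper_width': 0.08557907322692271}
```

View pics/top0.png

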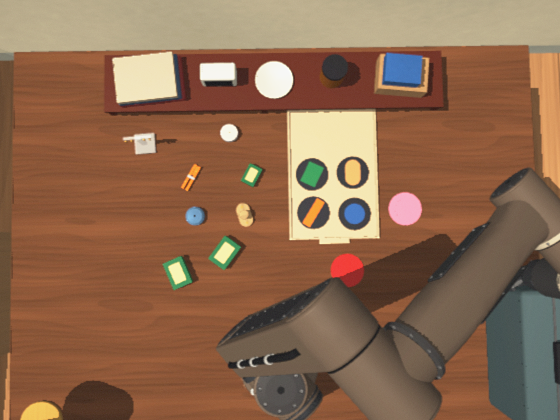

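View pics/side0.png

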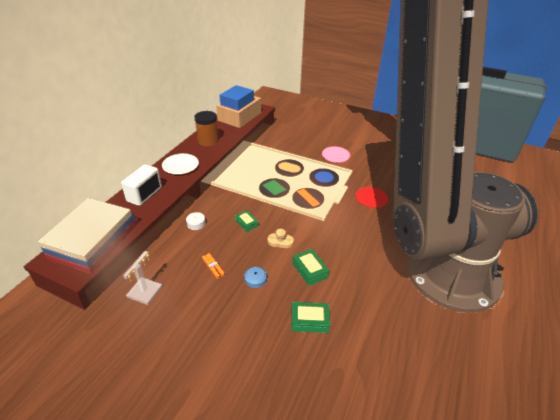

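The top view, where up is +x and right is −y, shows:
- **Task items:** peg (190,177), incense holder (195,215), hook (245,214).
- **Pads:** tin (312,173), hook (353,171), peg (313,213), incense (354,213). The pink (405,208) and red (347,270) discs are look-alikes.
- **Tin candidates:** (252,175), (224,252) and (176,272). The smallest, at (252,175), looks like the one meant.

I'll measure these and confirm in an enlarged crop.

```bash
cat >> h.py <<'E'
RNG={"orange":((5,170,130),(17,255,255)),"blue":((98,110,60),(118,255,255)),"green":((55,120,30),(85,255,255))}
def blobs(c,color,roi,minA=25):
    x0,y0,x1,y1=roi; im=cv2.resize(c[0][y0:y1,x0:x1],None,fx=8,fy=8,interpolation=cv2.INTER_CUBIC)
    m=cv2.inRange(cv2.cvtColor(im,cv2.COLOR_BGR2HSV),*RNG[color])
    out=[]
    for k in cv2.findContours(m,cv2.RETR_EXTERNAL,cv2.CHAIN_APPROX_NONE)[0]:
        if cv2.contourArea(k)/64>minA: out.append((k[:,0]+.5)/8-.5+[x0,y0])
    return out
def rect(k,z,c):
    """min-area rectangle of a pixel contour on plane z: centre xy, long, short (mm), angle of long axis (deg)"""
    p=toworld(k,z,c)[:,:2]; (cx,cy),(w,h),a=cv2.minAreaRect((p*1000).astype(np.float32))
    if w<h: w,h,a=h,w,a+90
    return np.round([cx,cy,w,h,(a+90)%180-90],1).tolist()
E
python3 - <<'E'
from h import *
c=cam("top"); 
cv2.imwrite("pics/crop1.png",cv2.resize(c[0][120:300,160:420],None,fx=3,fy=3,interpolation=cv2.INTER_CUBIC))
T=(120,110,290,295);P=(290,140,380,240)
print("R",np.round(c[2],3).tolist())
for col,z in(("orange",.012),("blue",.018),("green",.022)):
    for k in blobs(c,col,T): print("obj",col,np.round(k.mean(0)),rect(k,z,c))
    for k in blobs(c,col,P): print("pad",col,np.round(k.mean(0)),rect(k,.005,c))
for q,z in(("hook_center",.012),("pad_hook",.004),("earring_stand",0),("candle",.02),("peg_center",.012),("tin_center",.022),("incense_center",.015),("pad_peg",.004),("pad_incense",.004),("pad_tin",.004)):
    for d in vision.masks_of("top",q):
        k=cv2.findContours(d["mask"].astype(np.uint8),0,1)[0]; k=max(k,key=len)[:,0]
        print(q,round(d["score"],2),np.round(d["extent"]).tolist(),rect(k,z,c))
E
```

```text
R [[-0.02, -1.0, 0.015], [-0.998, 0.019, -0.065], [0.065, -0.016, -0.998]]
obj orange [187. 183.] [542.4, 267.1, 39.2, 27.2, -29.6]
obj orange [194. 170.] [584.6, 242.9, 38.5, 27.4, -30.2]
pad orange [313. 212.] [449.4, -114.0, 89.8, 28.1, -32.3]
pad blue [354. 213.] [443.5, -238.9, 63.2, 63.1, -50.2]
obj green [178. 272.] [277.3, 294.4, 84.2, 60.1, 22.6]
obj green [224. 252.] [334.0, 154.7, 83.8, 58.5, -37.1]
obj green [251. 175.] [565.7, 70.8, 59.3, 41.2, -28.6]
pad green [312. 174.] [566.5, -112.6, 66.7, 48.8, -26.2]
hook_center 0.72 [245.0, 215.0, 17.0, 22.0] [447.0, 93.8, 70.7, 38.1, 17.5]
pad_hook 0.86 [352.0, 174.0, 33.0, 30.0] [568.7, -236.2, 95.4, 91.9, -1.5]
earring_stand 0.81 [139.0, 144.0, 28.0, 17.0] [668.6, 410.2, 93.5, 61.8, -85.7]
candle 0.6 [229.0, 134.0, 14.0, 17.0] [693.7, 137.7, 51.5, 49.0, 89.1]
peg_center 0.73 [192.0, 179.0, 15.0, 27.0] [562.1, 255.2, 81.2, 27.1, -27.0]
tin_center 0.94 [224.0, 253.0, 34.0, 39.0] [333.1, 155.1, 87.5, 62.4, -36.5]
tin_center 0.84 [178.0, 272.0, 26.0, 37.0] [277.8, 293.9, 86.2, 63.9, 22.8]
tin_center 0.71 [253.0, 176.0, 26.0, 25.0] [564.9, 70.8, 64.0, 46.4, -30.5]
tin_center 0.53 [356.0, 213.0, 32.0, 33.0] [440.9, -237.4, 99.6, 96.3, 88.9]
incense_center 0.79 [196.0, 217.0, 16.0, 20.0] [445.8, 242.1, 51.2, 48.0, -0.6]
pad_peg 0.96 [314.0, 215.0, 35.0, 32.0] [448.6, -114.1, 97.4, 94.2, 88.9]
pad_peg 0.65 [251.0, 176.0, 22.0, 28.0] [568.3, 71.4, 64.3, 46.4, -27.7]
pad_incense 0.97 [405.0, 207.0, 30.0, 33.0] [455.5, -396.3, 94.8, 94.7, 88.1]
pad_incense 0.8 [356.0, 214.0, 30.0, 34.0] [441.7, -240.2, 97.5, 94.5, -1.5]
pad_incense 0.74 [230.0, 135.0, 12.0, 17.0] [695.2, 135.9, 46.4, 45.9, -1.0]
pad_incense 0.73 [347.0, 269.0, 31.0, 34.0] [276.6, -214.2, 101.1, 90.6, 58.0]
pad_tin 0.74 [312.0, 175.0, 36.0, 32.0] [566.2, -113.8, 98.2, 97.8, -1.1]
```

View pics/crop1.png

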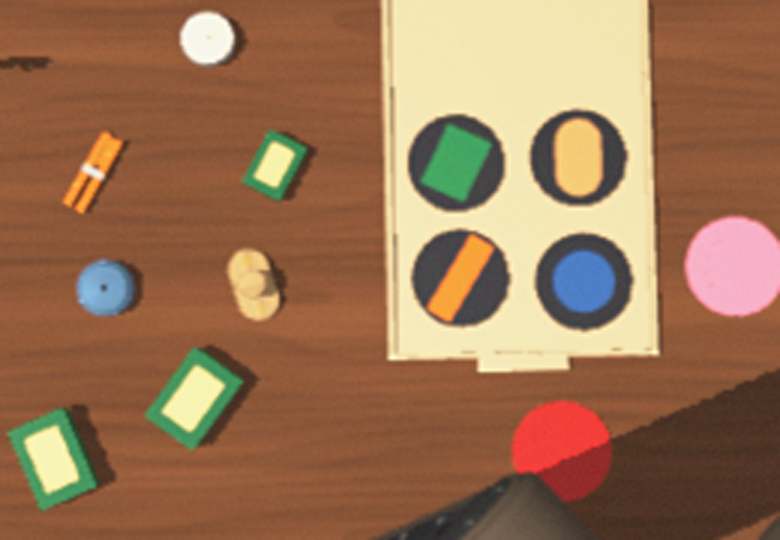

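Confirmed in the crop: the tin at crop (275,165) measures 59×41 mm, matching 60×42. The other two are 84×60 mm, so I'll leave them alone. Next I'll refine the hook, incense holder and hook pad, and cross-check them with the side camera.

Run:
```python
from h import *
print("tip",robot.tip_extent)
c=cam("top"); S=8
def seg(roi,f,z,n):
    x0,y0,x1,y1=roi; im=cv2.resize(c[0][y0:y1,x0:x1],None,fx=S,fy=S,interpolation=cv2.INTER_CUBIC)
    hsv=cv2.cvtColor(im,cv2.COLOR_BGR2HSV).astype(int); m=f(hsv).astype(np.uint8)
    for k in cv2.findContours(m,0,1)[0]:
        if cv2.contourArea(k)/64>40: print(n,rect((k[:,0]+.5)/S-.5+[x0,y0],z,c))
seg((230,195,265,235),lambda h:h[...,2]>135,.012,"hook")
seg((180,200,210,232),lambda h:(h[...,0]>90)&(h[...,1]>70),.010,"incense")
# hook pad
p=toworld([[353,173]],.005,c)[0]
seg((341,157,364,186),lambda h:(h[...,1]>70)&(h[...,2]>150),.005,"padhook")
s=cam("side")
for n,p in(("hook_center",(.447,.094,.02)),("incense_center",(.446,.242,.013)),("tin_center",(.5655,.071,.011)),("pad_hook",(.5685,-.236,.004)),("pad_peg",(.4494,-.114,.004)),("pad_tin",(.5665,-.1126,.004)),("pad_incense",(.4435,-.239,.004))):
    print(n,np.round(topx(p,s),1).tolist(),[np.round(d["xy"],1).tolist() for d in vision.pinpoint("side",n)])
for n,z in(("hook_center",.02),("incense_center",.013),("pad_hook",.004),("tin_center",.011)):
    for d in vision.pinpoint("top",n): print("top",n,np.round(toworld([d["xy"]],z,c)*1000))
```

```text
tip 0.008
hook [446.0, 86.1, 120.4, 105.3, -1.0]
incense [446.4, 243.1, 53.8, 52.4, 88.9]
padhook [569.4, -237.0, 81.4, 49.7, -1.6]
hook_center [[281.4, 235.6]] [[279.6, 237.9]]
incense_center [[256.5, 275.0]] [[257.4, 276.9], [195.9, 223.8]]
tin_center [[247.5, 219.9]] [[314.5, 266.3], [307.5, 316.3], [247.6, 221.3]]
pad_hook [[290.1, 167.0]] [[286.8, 167.7]]
pad_peg [[308.9, 197.0]] [[307.0, 197.2]]
pad_tin [[274.9, 186.9]] [[274.0, 187.5]]
pad_incense [[324.7, 176.3]] [[373.2, 196.1], [324.1, 181.3], [337.6, 154.1]]
top hook_center [[435.  93.  20.]]
top incense_center [[451. 244.  13.]]
top incense_center [[ 449. -235.   13.]]
top pad_hook [[ 565. -236.    4.]]
top tin_center [[341. 155.  11.]]
top tin_center [[562.  79.  11.]]
```

Request:
drive_tool:
  motion:
    - {"offset": [0,0,0],"spin": 0,"fingers": 1}

```text
t: 2.38
eef_pos: [0.2763, -0.6158, 0.2393]
orientation: [-0.209, 0.978, 0.0, -0.0]
force: [-0.2, -0.6, 0.4]
gripper_width: 0.0854
```

Run:
```python
from h import *
c=cam("top"); x0,y0=230,195
im=cv2.resize(c[0][y0:y0+40,x0:x0+35],None,fx=8,fy=8,interpolation=cv2.INTER_CUBIC)
g=im[...,1].astype(int)
for th in (105,120,135):
    for k in cv2.findContours((g>th).astype(np.uint8),0,1)[0]:
        if cv2.contourArea(k)/64>60: print(th,rect((k[:,0]+.5)/8-.5+[x0,y0],.012,c))
```

```text
105 [446.2, 95.6, 77.6, 45.0, 15.7]
120 [446.2, 95.5, 75.2, 43.1, 16.8]
135 [446.3, 95.4, 73.6, 41.8, 16.8]
```

Request:
drive_tool:
  motion:
    - {"offset": [-41,10,0],"spin": 7,"fingers": 1}
    - {"offset": [-41,10,0],"spin": 7,"fingers": 1}

```text
t: 2.6
eef_pos: [0.3427, -0.5696, 0.2393]
orientation: [-0.086, 0.996, 0.0, -0.0]
force: [0.4, 0.3, 0.6]
gripper_width: 0.0856
```

```bash
cat > plan.py <<'E'
import sys, json, numpy as np
from rig import robot
def th():
    x,y,_,_=robot.read_state()["orientation"]; return np.degrees(np.arctan2(y*y-x*x,2*x*y))
# args: sequence of X Y Z(mm TCP) yaw(deg) fingers maxstep
s=robot.read_state(); p=np.array(s["eef_pos"])*1000; a=th()
print("now",np.round(p,1),"yaw",round(a,1),"w",round(s["gripper_width"]*1000,1),"t",s["t"],"r6",round(np.degrees(s["q"][5])))
for w in sys.argv[1:]:
    X,Y,Z,A,f,st=map(float,w.split(",")); tgt=np.array([X,Y,Z])
    da=(a-A+90)%180-90
    n=int(max(np.ceil(np.linalg.norm(tgt-p)/st),np.ceil(abs(da)/7),1)); rows=[]
    for i in range(n):
        d=(tgt-p)/(n-i); t=np.radians(a); s_=round(da/(n-i),1); da-=s_
        ex=np.array([-np.sin(t),np.cos(t),0]); ey=np.array([np.cos(t),np.sin(t),0])
        o=np.round([d@ex,d@ey,-d[2]]); p=p+o[0]*ex+o[1]*ey-np.array([0,0,o[2]]); a-=s_
        rows.append({"offset":o.astype(int).tolist(),"spin":s_,"fingers":f})
    print(n,json.dumps(rows))
E
python3 plan.py 563.5,255,100,60,0.2,40
```

```text
now [ 342.7 -569.6  239.3] yaw 99.9 w 85.6 t 2.6 r6 -38
22 [{"offset": [-16, 35, 6], "spin": 1.8, "fingers": 0.2}, {"offset": [-15, 36, 6], "spin": 1.8, "fingers": 0.2}, {"offset": [-14, 36, 6], "spin": 1.8, "fingers": 0.2}, {"offset": [-13, 37, 6], "spin": 1.8, "fingers": 0.2}, {"offset": [-12, 37, 6], "spin": 1.8, "fingers": 0.2}, {"offset": [-11, 37, 6], "spin": 1.8, "fingers": 0.2}, {"offset": [-9, 38, 6], "spin": 1.8, "fingers": 0.2}, {"offset": [-8, 38, 6], "spin": 1.8, "fingers": 0.2}, {"offset": [-7, 38, 7], "spin": 1.8, "fingers": 0.2}, {"offset": [-6, 38, 6], "spin": 1.8, "fingers": 0.2}, {"offset": [-5, 39, 7], "spin": 1.8, "fingers": 0.2}, {"offset": [-3, 39, 6], "spin": 1.8, "fingers": 0.2}, {"offset": [-2, 39, 7], "spin": 1.8, "fingers": 0.2}, {"offset": [-1, 39, 6], "spin": 1.8, "fingers": 0.2}, {"offset": [0, 39, 7], "spin": 1.8, "fingers": 0.2}, {"offset": [1, 39, 6], "spin": 1.8, "fingers": 0.2}, {"offset": [3, 38, 7], "spin": 1.8, "fingers": 0.2}, {"offset": [4, 38, 6], "spin": 1.9, "fingers": 0.2}, {"offset": [5, 38, 7], "spin": 1.8, "fingers": 0.2}, {"offset": [6, 38, 6], "spin": 1.9, "fingers": 0.2}, {"offset": [8, 38, 7], "spin": 1.8, "fingers": 0.2}, {"offset": [8, 39, 6], "spin": 1.9, "fingers": 0.2}]
```

Request:
drive_tool:
  motion:
    - {"offset": [-16,35,6],"spin": 1.8,"fingers": 0.2}
    - {"offset": [-15,36,6],"spin": 1.8,"fingers": 0.2}
    - {"offset": [-14,36,6],"spin": 1.8,"fingers": 0.2}
    - {"offset": [-13,37,6],"spin": 1.8,"fingers": 0.2}
    - {"offset": [-12,37,6],"spin": 1.8,"fingers": 0.2}
    - {"offset": [-11,37,6],"spin": 1.8,"fingers": 0.2}
    - {"offset": [-9,38,6],"spin": 1.8,"fingers": 0.2}
    - {"offset": [-8,38,6],"spin": 1.8,"fingers": 0.2}
    - {"offset": [-7,38,7],"spin": 1.8,"fingers": 0.2}
    - {"offset": [-6,38,6],"spin": 1.8,"fingers": 0.2}

```text
t: 3.43
eef_pos: [0.4406, -0.1921, 0.1784]
orientation: [0.067, 0.998, 0.0, 0.0]
force: [0.8, -0.4, 0.8]
gripper_width: 0.0513
```

Request:
drive_tool:
  motion:
    - {"offset": [-5,39,7],"spin": 1.8,"fingers": 0.2}
    - {"offset": [-3,39,6],"spin": 1.8,"fingers": 0.2}
    - {"offset": [-2,39,7],"spin": 1.8,"fingers": 0.2}
    - {"offset": [-1,39,6],"spin": 1.8,"fingers": 0.2}
    - {"offset": [0,39,7],"spin": 1.8,"fingers": 0.2}
    - {"offset": [1,39,6],"spin": 1.8,"fingers": 0.2}
    - {"offset": [3,38,7],"spin": 1.8,"fingers": 0.2}
    - {"offset": [4,38,6],"spin": 1.8,"fingers": 0.2}
    - {"offset": [5,38,7],"spin": 1.8,"fingers": 0.2}

```text
t: 4.18
eef_pos: [0.5279, 0.1463, 0.1194]
orientation: [0.207, 0.978, 0.0, 0.0]
force: [0.9, -0.4, 0.0]
gripper_width: 0.0512
```

```bash
python3 plan.py 563.5,255,80,60.2,0.2,40 563.5,255,11,60.2,0.2,25
```

```text
now [527.9 146.3 119.4] yaw 66.1 w 51.2 t 4.1833 r6 -150
4 [{"offset": [3, 28, 10], "spin": 1.5, "fingers": 0.2}, {"offset": [4, 29, 10], "spin": 1.5, "fingers": 0.2}, {"offset": [4, 28, 10], "spin": 1.5, "fingers": 0.2}, {"offset": [5, 28, 9], "spin": 1.4, "fingers": 0.2}]
3 [{"offset": [0, 0, 23], "spin": 0.0, "fingers": 0.2}, {"offset": [0, 0, 23], "spin": 0.0, "fingers": 0.2}, {"offset": [0, 0, 23], "spin": 0.0, "fingers": 0.2}]
```

Request:
drive_tool:
  motion:
    - {"offset": [3,28,10],"spin": 1.5,"fingers": 0.2}
    - {"offset": [4,29,10],"spin": 1.5,"fingers": 0.2}
    - {"offset": [4,28,10],"spin": 1.5,"fingers": 0.2}
    - {"offset": [5,28,9],"spin": 1.4,"fingers": 0.2}
    - {"offset": [0,0,0],"spin": 0,"fingers": 0.2}

```text
t: 4.6
eef_pos: [0.564, 0.2567, 0.0782]
orientation: [0.256, 0.967, -0.0, -0.0]
force: [0.8, 0.2, -0.4]
gripper_width: 0.0512
```

```bash
python3 plan.py 563.5,255,11,60.2,0.2,20
python3 - <<'E'
from h import *
c=cam("top"); cv2.imwrite("pics/peg1.png",cv2.resize(c[0][140:230,130:250],None,fx=5,fy=5,interpolation=cv2.INTER_CUBIC))
s=cam("side"); cv2.imwrite("pics/peg1s.png",cv2.resize(s[0][150:330,120:320],None,fx=3,fy=3,interpolation=cv2.INTER_CUBIC))
E
```

```text
now [564.  256.7  78.2] yaw 60.3 w 51.2 t 4.6 r6 -162
4 [{"offset": [0, 0, 17], "spin": 0.0, "fingers": 0.2}, {"offset": [0, -1, 17], "spin": 0.0, "fingers": 0.2}, {"offset": [0, 0, 17], "spin": 0.1, "fingers": 0.2}, {"offset": [0, -1, 16], "spin": 0.0, "fingers": 0.2}]
```

View pics/peg1s.png

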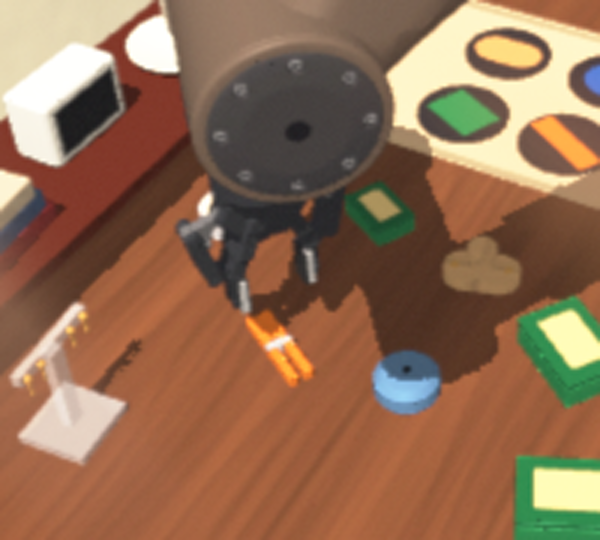

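The side crop shows the fingers aligned above the peg at crop (280,345), with nothing in the way. Descending to close on it.

Request:
drive_tool:
  motion:
    - {"offset": [0,0,17],"spin": 0,"fingers": 0.2}
    - {"offset": [0,-1,17],"spin": 0,"fingers": 0.2}
    - {"offset": [0,0,17],"spin": 0,"fingers": 0.2}
    - {"offset": [0,-1,16],"spin": 0,"fingers": 0.2}
    - {"offset": [0,0,0],"spin": 0,"fingers": -1}
    - {"offset": [0,0,0],"spin": 0,"fingers": -1}
    - {"offset": [0,0,0],"spin": 0,"fingers": -1}
    - {"offset": [0,0,0],"spin": 0,"fingers": -1}
    - {"offset": [0,0,0],"spin": 0,"fingers": -1}

```text
t: 5.45
eef_pos: [0.5626, 0.2514, 0.0146]
orientation: [0.257, 0.967, 0.001, 0.001]
force: [0.9, -0.4, 0.9]
gripper_width: 0.0199
```

```bash
python3 plan.py 563.5,255,60,60.2,-1,25 449.5,-114,60,58,-1,40
```

```text
now [562.6 251.4  14.6] yaw 60.3 w 19.9 t 5.45 r6 -162
2 [{"offset": [1, 2, -23], "spin": 0.0, "fingers": -1.0}, {"offset": [0, 2, -22], "spin": 0.1, "fingers": -1.0}]
10 [{"offset": [-8, -38, 0], "spin": 0.2, "fingers": -1.0}, {"offset": [-9, -38, 0], "spin": 0.2, "fingers": -1.0}, {"offset": [-9, -38, 0], "spin": 0.2, "fingers": -1.0}, {"offset": [-9, -37, 0], "spin": 0.2, "fingers": -1.0}, {"offset": [-9, -38, 0], "spin": 0.2, "fingers": -1.0}, {"offset": [-9, -37, 0], "spin": 0.2, "fingers": -1.0}, {"offset": [-9, -38, 0], "spin": 0.2, "fingers": -1.0}, {"offset": [-9, -37, 0], "spin": 0.3, "fingers": -1.0}, {"offset": [-10, -37, 0], "spin": 0.2, "fingers": -1.0}, {"offset": [-10, -38, 0], "spin": 0.3, "fingers": -1.0}]
```

Request:
drive_tool:
  motion:
    - {"offset": [1,2,-23],"spin": 0,"fingers": -1}
    - {"offset": [0,2,-23],"spin": 0,"fingers": -1}
    - {"offset": [0,0,0],"spin": 0,"fingers": -1}

```text
t: 5.7
eef_pos: [0.5658, 0.257, 0.0645]
orientation: [0.256, 0.967, 0.003, 0.003]
force: [0.2, -0.6, 0.6]
gripper_width: 0.02
```

```bash
python3 plan.py 449.5,-114,60,58,-1,40
python3 - <<'E'
from h import *
s=cam("side"); cv2.imwrite("pics/peg2s.png",cv2.resize(s[0][150:330,120:320],None,fx=3,fy=3,interpolation=cv2.INTER_CUBIC))
E
```

```text
now [565.8 257.   64.5] yaw 60.4 w 20.0 t 5.7 r6 -162
10 [{"offset": [-8, -38, 0], "spin": 0.2, "fingers": -1.0}, {"offset": [-8, -38, 0], "spin": 0.2, "fingers": -1.0}, {"offset": [-9, -38, 1], "spin": 0.2, "fingers": -1.0}, {"offset": [-9, -38, 0], "spin": 0.3, "fingers": -1.0}, {"offset": [-9, -38, 1], "spin": 0.2, "fingers": -1.0}, {"offset": [-9, -38, 0], "spin": 0.3, "fingers": -1.0}, {"offset": [-9, -38, 1], "spin": 0.2, "fingers": -1.0}, {"offset": [-9, -38, 0], "spin": 0.3, "fingers": -1.0}, {"offset": [-10, -37, 1], "spin": 0.2, "fingers": -1.0}, {"offset": [-9, -37, 0], "spin": 0.3, "fingers": -1.0}]
```

View pics/peg2s.png

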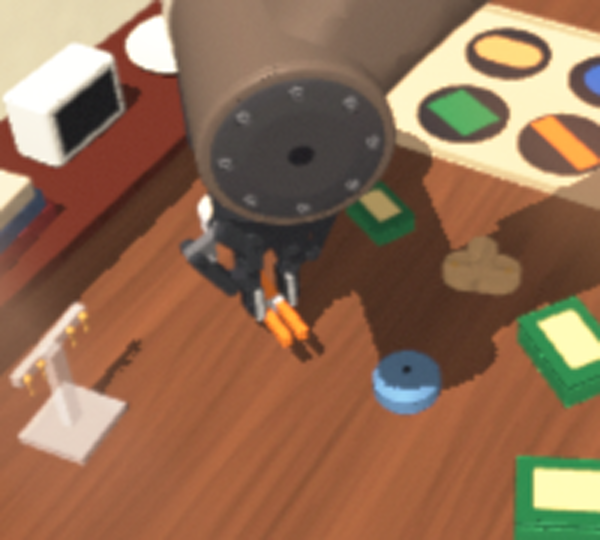

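Request:
drive_tool:
  motion:
    - {"offset": [-8,-38,0],"spin": 0.2,"fingers": -1}
    - {"offset": [-8,-38,0],"spin": 0.2,"fingers": -1}
    - {"offset": [-9,-38,1],"spin": 0.2,"fingers": -1}
    - {"offset": [-9,-38,0],"spin": 0.3,"fingers": -1}
    - {"offset": [-9,-38,1],"spin": 0.2,"fingers": -1}
    - {"offset": [-9,-38,0],"spin": 0.3,"fingers": -1}
    - {"offset": [-9,-38,1],"spin": 0.2,"fingers": -1}
    - {"offset": [-9,-38,0],"spin": 0.3,"fingers": -1}
    - {"offset": [-10,-37,1],"spin": 0.2,"fingers": -1}
    - {"offset": [-9,-37,0],"spin": 0.3,"fingers": -1}

```text
t: 6.58
eef_pos: [0.4454, -0.117, 0.0554]
orientation: [0.277, 0.961, 0.0, 0.0]
force: [0.3, -0.9, -0.3]
gripper_width: 0.02
```

Request:
drive_tool:
  motion:
    - {"offset": [0,0,0],"spin": 0,"fingers": -1}
    - {"offset": [0,0,0],"spin": 0,"fingers": -1}

```text
t: 6.75
eef_pos: [0.4453, -0.1172, 0.0553]
orientation: [0.279, 0.96, 0.0, 0.0]
force: [0.9, -0.3, -0.2]
gripper_width: 0.0193
```

```bash
python3 plan.py 449.5,-114,21,58,-1,10
```

```text
now [ 445.3 -117.2   55.3] yaw 57.7 w 19.3 t 6.75 r6 -132
4 [{"offset": [0, 1, 9], "spin": -0.1, "fingers": -1.0}, {"offset": [-1, 1, 8], "spin": -0.1, "fingers": -1.0}, {"offset": [0, 1, 9], "spin": -0.1, "fingers": -1.0}, {"offset": [-1, 2, 8], "spin": -0.0, "fingers": -1.0}]
```

Request:
drive_tool:
  motion:
    - {"offset": [0,1,9],"spin": 0,"fingers": -1}
    - {"offset": [-1,1,8],"spin": 0,"fingers": -1}
    - {"offset": [0,1,9],"spin": 0,"fingers": -1}
    - {"offset": [0,2,7],"spin": 0,"fingers": -1}
    - {"offset": [0,0,0],"spin": 0,"fingers": -1}

```text
t: 7.17
eef_pos: [0.4494, -0.1109, 0.0205]
orientation: [0.276, 0.961, -0.001, -0.001]
force: [0.7, -0.2, 0.1]
gripper_width: 0.0196
```

Request:
drive_tool:
  motion:
    - {"offset": [0,0,1],"spin": 0,"fingers": -1}
    - {"offset": [0,0,1],"spin": 0,"fingers": -1}

```text
t: 7.33
eef_pos: [0.4499, -0.1112, 0.0197]
orientation: [0.276, 0.961, -0.0, -0.0]
force: [-0.1, -1.0, -0.4]
gripper_width: 0.0197
```

Request:
drive_tool:
  motion:
    - {"offset": [-2,-2,0],"spin": 0,"fingers": -1}
    - {"offset": [0,0,1],"spin": 0,"fingers": -1}
    - {"offset": [0,0,0],"spin": 0,"fingers": -1}

```text
t: 7.58
eef_pos: [0.4507, -0.1145, 0.0193]
orientation: [0.277, 0.961, 0.0, 0.0]
force: [0.2, 0.3, 1.2]
gripper_width: 0.02
```

Request:
drive_tool:
  motion:
    - {"offset": [0,0,1],"spin": 0,"fingers": -1}
    - {"offset": [0,0,0],"spin": 0,"fingers": -1}

```text
t: 7.75
eef_pos: [0.4506, -0.1145, 0.0187]
orientation: [0.277, 0.961, 0.0, 0.0]
force: [-2.0, 0.5, 5.2]
gripper_width: 0.0196
```

Request:
drive_tool:
  motion:
    - {"offset": [0,0,0],"spin": 0,"fingers": -0.3}
    - {"offset": [0,0,0],"spin": 0,"fingers": -0.1}
    - {"offset": [0,0,0],"spin": 0,"fingers": 0}
    - {"offset": [0,0,0],"spin": 0,"fingers": 0}
    - {"offset": [0,0,-10],"spin": 0,"fingers": 0}
    - {"offset": [0,0,-20],"spin": 0,"fingers": 0}
    - {"offset": [0,0,-30],"spin": 0,"fingers": 0}

```text
t: 8.33
eef_pos: [0.4486, -0.1147, 0.077]
orientation: [0.277, 0.961, -0.001, -0.002]
force: [1.1, 0.4, -0.1]
gripper_width: 0.0429
```

```bash
python3 plan.py 446.5,95,75,107,0.5,40
```

```text
now [ 448.6 -114.7   77. ] yaw 57.8 w 42.9 t 8.3333 r6 -132
8 [{"offset": [14, 22, 0], "spin": -6.1, "fingers": 0.5}, {"offset": [12, 23, 0], "spin": -6.2, "fingers": 0.5}, {"offset": [9, 25, 0], "spin": -6.1, "fingers": 0.5}, {"offset": [6, 25, 0], "spin": -6.2, "fingers": 0.5}, {"offset": [4, 26, 0], "spin": -6.1, "fingers": 0.5}, {"offset": [1, 26, 1], "spin": -6.2, "fingers": 0.5}, {"offset": [-2, 26, 0], "spin": -6.1, "fingers": 0.5}, {"offset": [-5, 27, 1], "spin": -6.2, "fingers": 0.5}]
```

Request:
drive_tool:
  motion:
    - {"offset": [14,22,0],"spin": -6.1,"fingers": 0.5}
    - {"offset": [12,23,0],"spin": -6.2,"fingers": 0.5}
    - {"offset": [9,25,0],"spin": -6.1,"fingers": 0.5}
    - {"offset": [6,25,0],"spin": -6.2,"fingers": 0.5}
    - {"offset": [4,26,0],"spin": -6.1,"fingers": 0.5}
    - {"offset": [1,26,1],"spin": -6.2,"fingers": 0.5}
    - {"offset": [-2,26,0],"spin": -6.1,"fingers": 0.5}
    - {"offset": [-5,27,1],"spin": -6.2,"fingers": 0.5}
    - {"offset": [0,0,0],"spin": 0,"fingers": 0.5}
    - {"offset": [0,0,0],"spin": 0,"fingers": 0.5}

```text
t: 9.17
eef_pos: [0.4484, 0.0968, 0.0762]
orientation: [-0.15, 0.989, -0.0, -0.0]
force: [-1.0, -0.8, -0.1]
gripper_width: 0.0641
```

```bash
python3 plan.py 446.5,95,14,107,0.5,15
python3 - <<'E'
from h import *
c=cam("top")
for k in blobs(c,"orange",(290,140,380,240),5): print(rect(k,.012,c),rect(k,.005,c))
cv2.imwrite("pics/t3.png",cv2.resize(c[0][140:250,220:390],None,fx=4,fy=4,interpolation=cv2.INTER_CUBIC))
E
```

```text
now [448.4  96.8  76.2] yaw 107.2 w 64.1 t 9.1667 r6 -110
5 [{"offset": [0, 0, 12], "spin": 0.0, "fingers": 0.5}, {"offset": [1, 0, 13], "spin": 0.1, "fingers": 0.5}, {"offset": [0, 0, 12], "spin": 0.0, "fingers": 0.5}, {"offset": [1, -1, 13], "spin": 0.1, "fingers": 0.5}, {"offset": [0, 0, 12], "spin": 0.0, "fingers": 0.5}]
[429.0, -100.8, 40.2, 25.7, -33.2] [429.2, -101.3, 40.3, 25.8, -33.2]
[469.3, -126.6, 38.6, 26.0, -31.6] [469.7, -127.2, 38.8, 26.2, -31.6]
```

View pics/t3.png

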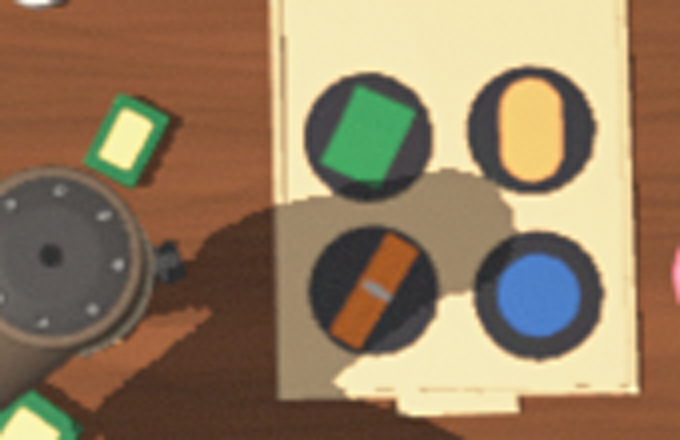

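The peg lies centred on its outline at crop (374,290). The gripper is now over the hook.

Request:
drive_tool:
  motion:
    - {"offset": [0,0,12],"spin": 0,"fingers": 0.5}
    - {"offset": [1,0,13],"spin": 0,"fingers": 0.5}
    - {"offset": [0,0,12],"spin": 0,"fingers": 0.5}
    - {"offset": [1,-1,13],"spin": 0,"fingers": 0.5}
    - {"offset": [0,0,11],"spin": 0,"fingers": 0.5}
    - {"offset": [0,0,0],"spin": 0,"fingers": 0.5}

```text
t: 9.72
eef_pos: [0.4455, 0.0922, 0.0135]
orientation: [-0.147, 0.989, -0.001, -0.002]
force: [-0.8, 0.2, -0.6]
gripper_width: 0.0638
```

Request:
drive_tool:
  motion:
    - {"offset": [0,0,0],"spin": 0,"fingers": 0.1}
    - {"offset": [0,0,0],"spin": 0,"fingers": -1}
    - {"offset": [0,0,0],"spin": 0,"fingers": -1}
    - {"offset": [0,0,0],"spin": 0,"fingers": -1}

```text
t: 10.05
eef_pos: [0.4471, 0.0938, 0.0164]
orientation: [-0.148, 0.989, 0.0, 0.0]
force: [0.1, -2.1, 4.1]
gripper_width: 0.0365
```

```bash
python3 plan.py 446.5,95,75,107,-1,25
```

```text
now [447.1  93.8  16.4] yaw 107.1 w 36.5 t 10.05 r6 -110
3 [{"offset": [0, 0, -20], "spin": 0.0, "fingers": -1.0}, {"offset": [0, 1, -19], "spin": 0.0, "fingers": -1.0}, {"offset": [0, 0, -20], "spin": 0.1, "fingers": -1.0}]
```

Request:
drive_tool:
  motion:
    - {"offset": [0,0,-15],"spin": 0,"fingers": -1}
    - {"offset": [0,1,-20],"spin": 0,"fingers": -1}
    - {"offset": [0,0,-25],"spin": 0,"fingers": -1}
    - {"offset": [0,0,0],"spin": 0,"fingers": -1}

```text
t: 10.38
eef_pos: [0.449, 0.0964, 0.0799]
orientation: [-0.149, 0.989, 0.001, 0.003]
force: [1.7, 0.8, -0.4]
gripper_width: 0.0363
```

```bash
python3 plan.py 569,-237,75,88.5,-1,37
```

```text
now [449.   96.4  79.9] yaw 107.1 w 36.3 t 10.3833 r6 -110
10 [{"offset": [-2, -35, 0], "spin": 1.9, "fingers": -1.0}, {"offset": [-3, -35, 1], "spin": 1.9, "fingers": -1.0}, {"offset": [-4, -35, 0], "spin": 1.9, "fingers": -1.0}, {"offset": [-5, -35, 1], "spin": 1.8, "fingers": -1.0}, {"offset": [-6, -35, 0], "spin": 1.9, "fingers": -1.0}, {"offset": [-7, -35, 1], "spin": 1.8, "fingers": -1.0}, {"offset": [-9, -35, 0], "spin": 1.9, "fingers": -1.0}, {"offset": [-10, -34, 1], "spin": 1.8, "fingers": -1.0}, {"offset": [-10, -34, 0], "spin": 1.9, "fingers": -1.0}, {"offset": [-12, -33, 1], "spin": 1.8, "fingers": -1.0}]
```

Request:
drive_tool:
  motion:
    - {"offset": [-2,-35,0],"spin": 1.9,"fingers": -1}
    - {"offset": [-3,-35,1],"spin": 1.9,"fingers": -1}
    - {"offset": [-4,-35,0],"spin": 1.9,"fingers": -1}
    - {"offset": [-5,-35,1],"spin": 1.8,"fingers": -1}
    - {"offset": [-6,-35,0],"spin": 1.9,"fingers": -1}
    - {"offset": [-7,-35,1],"spin": 1.8,"fingers": -1}
    - {"offset": [-9,-35,0],"spin": 1.9,"fingers": -1}
    - {"offset": [-10,-34,1],"spin": 1.8,"fingers": -1}
    - {"offset": [-10,-34,0],"spin": 1.9,"fingers": -1}
    - {"offset": [-12,-33,1],"spin": 1.8,"fingers": -1}

```text
t: 11.22
eef_pos: [0.5666, -0.2402, 0.0709]
orientation: [0.014, 1.0, -0.0, 0.001]
force: [1.2, 0.4, -0.6]
gripper_width: 0.0361
```

Request:
drive_tool:
  motion:
    - {"offset": [0,0,0],"spin": 0,"fingers": -1}
    - {"offset": [0,0,0],"spin": 0,"fingers": -1}

```text
t: 11.38
eef_pos: [0.5662, -0.2401, 0.0701]
orientation: [0.015, 1.0, 0.0, 0.0]
force: [-0.2, -0.1, -0.3]
gripper_width: 0.0363
```

```bash
python3 plan.py 569.5,-237,24,88.5,-1,11
```

```text
now [ 566.2 -240.1   70.1] yaw 88.3 w 36.3 t 11.3833 r6 -87
5 [{"offset": [-1, 1, 9], "spin": -0.0, "fingers": -1.0}, {"offset": [-1, 1, 9], "spin": -0.1, "fingers": -1.0}, {"offset": [0, 0, 9], "spin": -0.0, "fingers": -1.0}, {"offset": [-1, 1, 10], "spin": -0.1, "fingers": -1.0}, {"offset": [0, 0, 9], "spin": -0.0, "fingers": -1.0}]
```

Request:
drive_tool:
  motion:
    - {"offset": [-1,1,9],"spin": 0,"fingers": -1}
    - {"offset": [-1,1,9],"spin": 0,"fingers": -1}
    - {"offset": [0,0,9],"spin": 0,"fingers": -1}
    - {"offset": [-1,1,10],"spin": 0,"fingers": -1}
    - {"offset": [0,0,9],"spin": 0,"fingers": -1}
    - {"offset": [0,0,0],"spin": 0,"fingers": -1}

```text
t: 11.88
eef_pos: [0.5683, -0.2344, 0.022]
orientation: [0.013, 1.0, 0.0, -0.001]
force: [0.6, -0.0, -1.4]
gripper_width: 0.0365
```

Request:
drive_tool:
  motion:
    - {"offset": [0,-1,1],"spin": 0,"fingers": -1}
    - {"offset": [0,0,0],"spin": 0,"fingers": -1}

```text
t: 12.05
eef_pos: [0.5692, -0.2361, 0.0229]
orientation: [0.013, 1.0, 0.0, -0.0]
force: [0.5, -0.2, -0.5]
gripper_width: 0.0368
```

Request:
drive_tool:
  motion:
    - {"offset": [0,0,1],"spin": 0,"fingers": -1}
    - {"offset": [0,0,0],"spin": 0,"fingers": -1}

```text
t: 12.22
eef_pos: [0.5693, -0.2363, 0.0224]
orientation: [0.013, 1.0, -0.0, 0.0]
force: [0.5, 0.2, -0.4]
gripper_width: 0.036
```

Request:
drive_tool:
  motion:
    - {"offset": [0,0,1],"spin": 0,"fingers": -1}
    - {"offset": [0,0,0],"spin": 0,"fingers": -1}

```text
t: 12.38
eef_pos: [0.5692, -0.2363, 0.0214]
orientation: [0.013, 1.0, 0.0, 0.0]
force: [-0.9, -0.8, -0.5]
gripper_width: 0.0363
```

Request:
drive_tool:
  motion:
    - {"offset": [0,0,1],"spin": 0,"fingers": -1}
    - {"offset": [0,0,0],"spin": 0,"fingers": -1}

```text
t: 12.55
eef_pos: [0.5694, -0.2363, 0.0207]
orientation: [0.013, 1.0, -0.0, 0.0]
force: [-0.1, 0.5, 1.5]
gripper_width: 0.0361
```

Request:
drive_tool:
  motion:
    - {"offset": [0,0,1],"spin": 0,"fingers": -1}
    - {"offset": [0,0,0],"spin": 0,"fingers": 0}
    - {"offset": [0,0,0],"spin": 0,"fingers": 0.3}
    - {"offset": [0,0,0],"spin": 0,"fingers": 0.4}
    - {"offset": [0,0,0],"spin": 0,"fingers": 0.4}
    - {"offset": [0,0,-15],"spin": 0,"fingers": 0.4}
    - {"offset": [0,0,-25],"spin": 0,"fingers": 0.4}
    - {"offset": [0,0,-25],"spin": 0,"fingers": 0.4}

```text
t: 13.22
eef_pos: [0.5684, -0.2362, 0.084]
orientation: [0.013, 1.0, 0.0, -0.001]
force: [1.1, 0.1, -0.0]
gripper_width: 0.0601
```

```bash
python3 plan.py 565.5,71,75,61.4,0.5,35
```

```text
now [ 568.4 -236.2   84. ] yaw 88.5 w 60.1 t 13.2167 r6 -87
9 [{"offset": [1, 34, 1], "spin": 3.0, "fingers": 0.5}, {"offset": [3, 34, 1], "spin": 3.0, "fingers": 0.5}, {"offset": [5, 34, 1], "spin": 3.0, "fingers": 0.5}, {"offset": [7, 33, 1], "spin": 3.0, "fingers": 0.5}, {"offset": [8, 33, 1], "spin": 3.0, "fingers": 0.5}, {"offset": [10, 33, 1], "spin": 3.0, "fingers": 0.5}, {"offset": [12, 32, 1], "spin": 3.0, "fingers": 0.5}, {"offset": [13, 32, 1], "spin": 3.0, "fingers": 0.5}, {"offset": [15, 30, 1], "spin": 3.1, "fingers": 0.5}]
```

Request:
drive_tool:
  motion:
    - {"offset": [1,34,1],"spin": 3,"fingers": 0.5}
    - {"offset": [3,34,1],"spin": 3,"fingers": 0.5}
    - {"offset": [5,34,1],"spin": 3,"fingers": 0.5}
    - {"offset": [7,33,1],"spin": 3,"fingers": 0.5}
    - {"offset": [8,33,1],"spin": 3,"fingers": 0.5}
    - {"offset": [10,33,1],"spin": 3,"fingers": 0.5}
    - {"offset": [12,32,1],"spin": 3,"fingers": 0.5}
    - {"offset": [13,32,1],"spin": 3,"fingers": 0.5}
    - {"offset": [15,30,1],"spin": 3.1,"fingers": 0.5}
    - {"offset": [0,0,0],"spin": 0,"fingers": 0.5}

```text
t: 14.05
eef_pos: [0.5668, 0.0754, 0.0753]
orientation: [0.247, 0.969, 0.0, 0.001]
force: [0.3, -0.3, 0.6]
gripper_width: 0.0637
```

Request:
drive_tool:
  motion:
    - {"offset": [0,0,0],"spin": 0,"fingers": 0.5}

```text
t: 14.13
eef_pos: [0.5662, 0.0725, 0.0751]
orientation: [0.246, 0.969, -0.0, -0.0]
force: [0.3, -0.3, 0.3]
gripper_width: 0.0637
```

```bash
python3 plan.py 565.5,71,17,61.4,0.5,15
python3 - <<'E'
from h import *
c=cam("top")
cv2.imwrite("pics/t4.png",cv2.resize(c[0][140:250,220:390],None,fx=4,fy=4,interpolation=cv2.INTER_CUBIC))
E
```

```text
now [566.2  72.5  75.1] yaw 61.6 w 63.7 t 14.1333 r6 -145
4 [{"offset": [0, 0, 15], "spin": 0.0, "fingers": 0.5}, {"offset": [0, -1, 14], "spin": 0.1, "fingers": 0.5}, {"offset": [0, 0, 15], "spin": 0.0, "fingers": 0.5}, {"offset": [0, -1, 14], "spin": 0.1, "fingers": 0.5}]
```

View pics/t4.png

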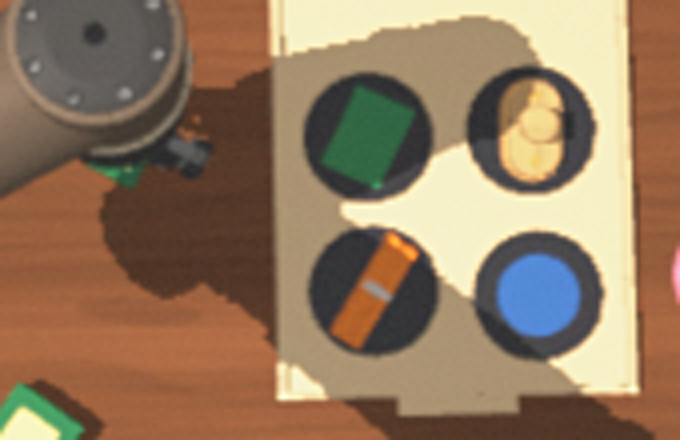

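The hook sits on its outline at crop (532,130) and the peg is unchanged. Grasping the tin next.

Request:
drive_tool:
  motion:
    - {"offset": [0,0,15],"spin": 0,"fingers": 0.5}
    - {"offset": [0,-1,14],"spin": 0,"fingers": 0.5}
    - {"offset": [0,0,15],"spin": 0,"fingers": 0.5}
    - {"offset": [0,0,13],"spin": 0,"fingers": 0.5}
    - {"offset": [0,0,0],"spin": 0,"fingers": 0.5}
    - {"offset": [0,0,0],"spin": 0,"fingers": 0.1}
    - {"offset": [0,0,0],"spin": 0,"fingers": -1}
    - {"offset": [0,0,0],"spin": 0,"fingers": -1}
    - {"offset": [0,0,0],"spin": 0,"fingers": -1}

```text
t: 14.93
eef_pos: [0.5663, 0.0697, 0.0193]
orientation: [0.247, 0.969, 0.0, 0.001]
force: [-0.4, -0.5, 3.2]
gripper_width: 0.0408
```

Request:
drive_tool:
  motion:
    - {"offset": [0,0,-15],"spin": 0,"fingers": -1}
    - {"offset": [0,0,-20],"spin": 0,"fingers": -1}
    - {"offset": [0,0,-25],"spin": 0,"fingers": -1}
    - {"offset": [0,0,0],"spin": 0,"fingers": -1}

```text
t: 15.27
eef_pos: [0.5685, 0.0706, 0.0833]
orientation: [0.247, 0.969, 0.002, 0.003]
force: [1.6, 0.3, -0.2]
gripper_width: 0.0404
```

```bash
python3 plan.py 566.5,-112.6,75,64,-1,30
```

```text
now [568.5  70.6  83.3] yaw 61.4 w 40.4 t 15.2667 r6 -145
7 [{"offset": [-12, -23, 1], "spin": -0.4, "fingers": -1.0}, {"offset": [-12, -23, 1], "spin": -0.4, "fingers": -1.0}, {"offset": [-12, -23, 1], "spin": -0.4, "fingers": -1.0}, {"offset": [-12, -24, 1], "spin": -0.3, "fingers": -1.0}, {"offset": [-12, -23, 1], "spin": -0.4, "fingers": -1.0}, {"offset": [-11, -24, 2], "spin": -0.3, "fingers": -1.0}, {"offset": [-12, -24, 1], "spin": -0.4, "fingers": -1.0}]
```

Request:
drive_tool:
  motion:
    - {"offset": [-12,-23,1],"spin": -0.4,"fingers": -1}
    - {"offset": [-12,-23,1],"spin": -0.4,"fingers": -1}
    - {"offset": [-12,-23,1],"spin": -0.4,"fingers": -1}
    - {"offset": [-12,-24,1],"spin": -0.3,"fingers": -1}
    - {"offset": [-12,-23,1],"spin": -0.4,"fingers": -1}
    - {"offset": [-11,-24,2],"spin": -0.3,"fingers": -1}
    - {"offset": [-12,-24,1],"spin": -0.4,"fingers": -1}
    - {"offset": [0,0,0],"spin": 0,"fingers": -1}
    - {"offset": [0,0,0],"spin": 0,"fingers": -1}

```text
t: 16.02
eef_pos: [0.5635, -0.1154, 0.0704]
orientation: [0.226, 0.974, 0.0, 0.0]
force: [0.6, -0.1, -1.5]
gripper_width: 0.0405
```

```bash
python3 plan.py 567.5,-113.2,27,64,-1,11
```

```text
now [ 563.5 -115.4   70.4] yaw 63.8 w 40.5 t 16.0167 r6 -124
4 [{"offset": [-1, 1, 11], "spin": -0.0, "fingers": -1.0}, {"offset": [-1, 1, 11], "spin": -0.1, "fingers": -1.0}, {"offset": [0, 1, 11], "spin": -0.0, "fingers": -1.0}, {"offset": [-1, 1, 10], "spin": -0.1, "fingers": -1.0}]
```

Request:
drive_tool:
  motion:
    - {"offset": [-1,1,11],"spin": 0,"fingers": -1}
    - {"offset": [-1,0,11],"spin": 0,"fingers": -1}
    - {"offset": [0,1,11],"spin": 0,"fingers": -1}
    - {"offset": [0,0,9],"spin": 0,"fingers": -1}
    - {"offset": [0,0,0],"spin": 0,"fingers": -1}
    - {"offset": [0,0,0],"spin": 0,"fingers": -1}

```text
t: 16.52
eef_pos: [0.5659, -0.1126, 0.027]
orientation: [0.225, 0.974, -0.0, -0.001]
force: [-0.1, -0.3, -1.1]
gripper_width: 0.0404
```

Request:
drive_tool:
  motion:
    - {"offset": [0,0,1],"spin": 0,"fingers": -1}
    - {"offset": [0,0,1],"spin": 0,"fingers": -1}
    - {"offset": [0,0,0],"spin": 0,"fingers": -1}

```text
t: 16.77
eef_pos: [0.5663, -0.113, 0.0261]
orientation: [0.225, 0.974, 0.0, -0.0]
force: [-0.6, -0.4, -1.1]
gripper_width: 0.0404
```

Request:
drive_tool:
  motion:
    - {"offset": [-1,0,1],"spin": 0,"fingers": -1}
    - {"offset": [0,0,1],"spin": 0,"fingers": -1}
    - {"offset": [0,0,0],"spin": 0,"fingers": -1}

```text
t: 17.02
eef_pos: [0.5674, -0.1135, 0.0254]
orientation: [0.225, 0.974, 0.0, 0.0]
force: [-3.7, 2.2, 8.9]
gripper_width: 0.0403
```

Request:
drive_tool:
  motion:
    - {"offset": [0,0,1],"spin": 0,"fingers": -1}
    - {"offset": [0,0,0],"spin": 0,"fingers": -1}

```text
t: 17.18
eef_pos: [0.5674, -0.1135, 0.0254]
orientation: [0.225, 0.974, 0.0, 0.0]
force: [-7.8, 3.5, 18.5]
gripper_width: 0.0405
```

Request:
drive_tool:
  motion:
    - {"offset": [0,0,-2],"spin": 0,"fingers": -1}
    - {"offset": [0,0,0],"spin": 0,"fingers": 0.1}
    - {"offset": [0,0,0],"spin": 0,"fingers": 0.4}
    - {"offset": [0,0,0],"spin": 0,"fingers": 0.5}
    - {"offset": [0,0,0],"spin": 0,"fingers": 0.5}
    - {"offset": [0,0,-15],"spin": 0,"fingers": 0.5}
    - {"offset": [0,0,-25],"spin": 0,"fingers": 0.5}
    - {"offset": [0,0,-25],"spin": 0,"fingers": 0.5}

```text
t: 17.85
eef_pos: [0.5664, -0.1137, 0.0899]
orientation: [0.225, 0.974, -0.001, -0.001]
force: [0.8, 0.3, 0.7]
gripper_width: 0.0637
```

```bash
python3 plan.py 446.4,243,85,75,0.85,38
```

```text
now [ 566.4 -113.7   89.9] yaw 64.0 w 63.7 t 17.85 r6 -124
10 [{"offset": [26, 27, 0], "spin": -1.1, "fingers": 0.85}, {"offset": [26, 27, 1], "spin": -1.1, "fingers": 0.85}, {"offset": [25, 28, 0], "spin": -1.1, "fingers": 0.85}, {"offset": [25, 28, 1], "spin": -1.1, "fingers": 0.85}, {"offset": [24, 29, 0], "spin": -1.1, "fingers": 0.85}, {"offset": [24, 29, 1], "spin": -1.1, "fingers": 0.85}, {"offset": [23, 30, 0], "spin": -1.1, "fingers": 0.85}, {"offset": [23, 30, 1], "spin": -1.1, "fingers": 0.85}, {"offset": [22, 30, 0], "spin": -1.1, "fingers": 0.85}, {"offset": [22, 31, 1], "spin": -1.1, "fingers": 0.85}]
```

Request:
drive_tool:
  motion:
    - {"offset": [26,27,0],"spin": -1.1,"fingers": 0.85}
    - {"offset": [26,27,1],"spin": -1.1,"fingers": 0.85}
    - {"offset": [25,28,0],"spin": -1.1,"fingers": 0.85}
    - {"offset": [25,28,1],"spin": -1.1,"fingers": 0.85}
    - {"offset": [24,29,0],"spin": -1.1,"fingers": 0.85}
    - {"offset": [24,29,1],"spin": -1.1,"fingers": 0.85}
    - {"offset": [23,30,0],"spin": -1.1,"fingers": 0.85}
    - {"offset": [23,30,1],"spin": -1.1,"fingers": 0.85}
    - {"offset": [22,30,0],"spin": -1.1,"fingers": 0.85}
    - {"offset": [22,31,1],"spin": -1.1,"fingers": 0.85}

```text
t: 18.68
eef_pos: [0.4462, 0.2445, 0.0854]
orientation: [0.13, 0.991, 0.0, 0.0]
force: [1.3, 0.6, 0.7]
gripper_width: 0.0789
```

Request:
drive_tool:
  motion:
    - {"offset": [0,0,0],"spin": 0,"fingers": 0.85}
    - {"offset": [0,0,0],"spin": 0,"fingers": 0.85}

```text
t: 18.85
eef_pos: [0.4464, 0.2447, 0.0851]
orientation: [0.129, 0.992, -0.0, -0.0]
force: [0.2, -0.2, -0.8]
gripper_width: 0.0789
```

```bash
python3 plan.py 446.4,243,17,75,0.85,15
python3 - <<'E'
from h import *
c=cam("top")
for k in blobs(c,"green",(290,140,380,240),20): print(rect(k,.027,c),rect(k,.005,c))
cv2.imwrite("pics/t5.png",cv2.resize(c[0][130:250,160:390],None,fx=3.4,fy=3.4,interpolation=cv2.INTER_CUBIC))
E
```

```text
now [446.4 244.7  85.1] yaw 75.2 w 78.9 t 18.85 r6 -156
5 [{"offset": [0, 0, 14], "spin": 0.0, "fingers": 0.85}, {"offset": [0, 0, 14], "spin": 0.0, "fingers": 0.85}, {"offset": [0, -1, 13], "spin": 0.1, "fingers": 0.85}, {"offset": [0, 0, 14], "spin": 0.0, "fingers": 0.85}, {"offset": [0, -1, 13], "spin": 0.1, "fingers": 0.85}]
[564.7, -111.6, 67.6, 48.9, -26.3] [567.3, -113.3, 68.5, 49.6, -26.3]
```

View pics/t5.png

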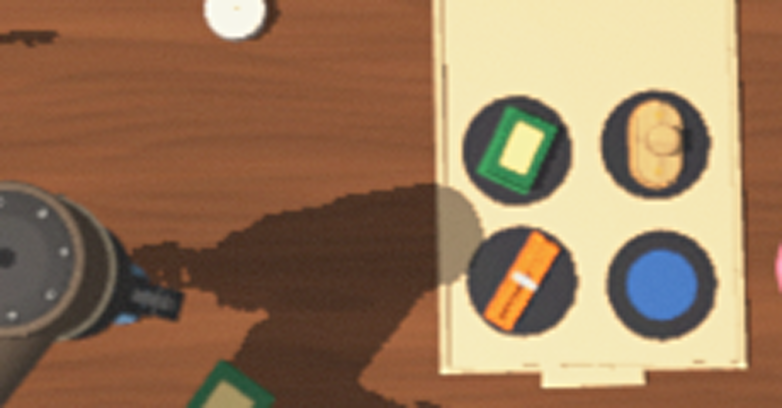

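The tin at crop (517,150), hook (656,143) and peg (521,281) all lie on their outlines. Grasping the incense holder now.

Request:
drive_tool:
  motion:
    - {"offset": [0,0,14],"spin": 0,"fingers": 0.85}
    - {"offset": [0,0,14],"spin": 0,"fingers": 0.85}
    - {"offset": [0,-1,13],"spin": 0,"fingers": 0.85}
    - {"offset": [0,0,14],"spin": 0,"fingers": 0.85}
    - {"offset": [0,0,11],"spin": 0,"fingers": 0.85}
    - {"offset": [0,0,0],"spin": 0,"fingers": 0.85}
    - {"offset": [0,0,0],"spin": 0,"fingers": 0.85}

```text
t: 19.48
eef_pos: [0.4469, 0.2404, 0.0189]
orientation: [0.132, 0.991, -0.001, -0.0]
force: [0.5, 0.3, -0.0]
gripper_width: 0.0789
```

Request:
drive_tool:
  motion:
    - {"offset": [0,0,0],"spin": 0,"fingers": 0.4}
    - {"offset": [0,0,0],"spin": 0,"fingers": 0.2}
    - {"offset": [0,0,0],"spin": 0,"fingers": -1}
    - {"offset": [0,0,0],"spin": 0,"fingers": -1}
    - {"offset": [0,0,0],"spin": 0,"fingers": -1}

```text
t: 19.9
eef_pos: [0.4475, 0.2421, 0.0209]
orientation: [0.131, 0.991, 0.001, 0.001]
force: [-1.4, -2.3, 10.4]
gripper_width: 0.0515
```

Request:
drive_tool:
  motion:
    - {"offset": [0,0,-10],"spin": 0,"fingers": -1}
    - {"offset": [0,0,-10],"spin": 0,"fingers": -1}
    - {"offset": [0,0,-20],"spin": 0,"fingers": -1}
    - {"offset": [0,0,-20],"spin": 0,"fingers": -1}
    - {"offset": [0,0,0],"spin": 0,"fingers": -1}

```text
t: 20.32
eef_pos: [0.4486, 0.2437, 0.0839]
orientation: [0.13, 0.991, 0.003, 0.002]
force: [1.4, -0.1, -0.3]
gripper_width: 0.0512
```

```bash
python3 plan.py 443.5,-239,80,75,-1,37
python3 - <<'E'
from h import *
s=cam("side"); cv2.imwrite("pics/inc.png",cv2.resize(s[0][180:330,170:330],None,fx=3,fy=3,interpolation=cv2.INTER_CUBIC))
E
```

```text
now [448.6 243.7  83.9] yaw 75.0 w 51.2 t 20.3167 r6 -156
14 [{"offset": [-9, -33, 0], "spin": 0.0, "fingers": -1.0}, {"offset": [-9, -33, 0], "spin": 0.0, "fingers": -1.0}, {"offset": [-8, -33, 0], "spin": 0.0, "fingers": -1.0}, {"offset": [-9, -34, 0], "spin": 0.0, "fingers": -1.0}, {"offset": [-8, -33, 0], "spin": 0.0, "fingers": -1.0}, {"offset": [-9, -34, 0], "spin": 0.0, "fingers": -1.0}, {"offset": [-8, -33, 0], "spin": 0.0, "fingers": -1.0}, {"offset": [-9, -34, 1], "spin": 0.0, "fingers": -1.0}, {"offset": [-8, -33, 0], "spin": 0.0, "fingers": -1.0}, {"offset": [-9, -34, 1], "spin": 0.0, "fingers": -1.0}, {"offset": [-8, -33, 0], "spin": 0.0, "fingers": -1.0}, {"offset": [-9, -34, 1], "spin": 0.0, "fingers": -1.0}, {"offset": [-8, -33, 0], "spin": 0.0, "fingers": -1.0}, {"offset": [-9, -34, 1], "spin": 0.0, "fingers": -1.0}]
```

View pics/inc.png

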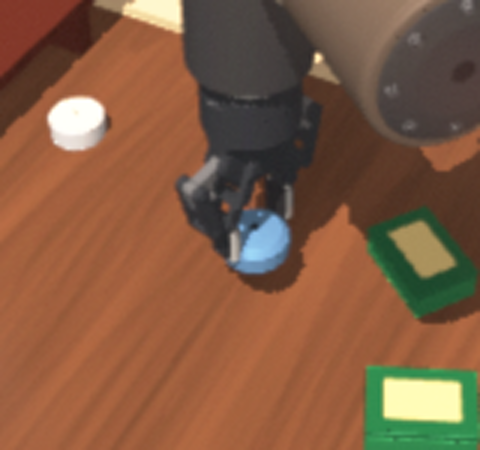

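The holder is held level at crop (258,240). Carrying it to its pad.

Request:
drive_tool:
  motion:
    - {"offset": [-9,-33,0],"spin": 0,"fingers": -1}
    - {"offset": [-9,-33,0],"spin": 0,"fingers": -1}
    - {"offset": [-8,-33,0],"spin": 0,"fingers": -1}
    - {"offset": [-9,-34,0],"spin": 0,"fingers": -1}
    - {"offset": [-8,-33,0],"spin": 0,"fingers": -1}
    - {"offset": [-9,-34,0],"spin": 0,"fingers": -1}
    - {"offset": [-8,-33,0],"spin": 0,"fingers": -1}

```text
t: 20.95
eef_pos: [0.4438, -0.0003, 0.0795]
orientation: [0.131, 0.991, 0.0, 0.0]
force: [0.7, 0.8, -1.2]
gripper_width: 0.0512
```

Request:
drive_tool:
  motion:
    - {"offset": [-9,-34,0],"spin": 0,"fingers": -1}
    - {"offset": [-8,-33,0],"spin": 0,"fingers": -1}
    - {"offset": [-9,-34,0],"spin": 0,"fingers": -1}
    - {"offset": [-8,-33,0],"spin": 0,"fingers": -1}
    - {"offset": [-9,-34,0],"spin": 0,"fingers": -1}
    - {"offset": [-8,-33,0],"spin": 0,"fingers": -1}
    - {"offset": [-9,-34,0],"spin": 0,"fingers": -1}
    - {"offset": [0,0,0],"spin": 0,"fingers": -1}
    - {"offset": [0,0,0],"spin": 0,"fingers": -1}

```text
t: 21.7
eef_pos: [0.4406, -0.2429, 0.0789]
orientation: [0.133, 0.991, 0.0, -0.0]
force: [0.4, 0.6, -1.3]
gripper_width: 0.0507
```

```bash
python3 plan.py 444,-239.5,28,75,-1,10
```

```text
now [ 440.6 -242.9   78.9] yaw 74.7 w 50.7 t 21.7 r6 -99
6 [{"offset": [0, 1, 8], "spin": -0.0, "fingers": -1.0}, {"offset": [0, 1, 9], "spin": -0.1, "fingers": -1.0}, {"offset": [-1, 1, 8], "spin": -0.0, "fingers": -1.0}, {"offset": [0, 0, 9], "spin": -0.1, "fingers": -1.0}, {"offset": [-1, 1, 8], "spin": -0.0, "fingers": -1.0}, {"offset": [0, 0, 9], "spin": -0.1, "fingers": -1.0}]
```

Request:
drive_tool:
  motion:
    - {"offset": [0,1,8],"spin": 0,"fingers": -1}
    - {"offset": [0,1,9],"spin": 0,"fingers": -1}
    - {"offset": [-1,1,8],"spin": 0,"fingers": -1}
    - {"offset": [0,0,9],"spin": 0,"fingers": -1}
    - {"offset": [-1,0,8],"spin": 0,"fingers": -1}
    - {"offset": [0,0,7],"spin": 0,"fingers": -1}
    - {"offset": [0,0,0],"spin": 0,"fingers": -1}
    - {"offset": [0,0,0],"spin": 0,"fingers": -1}

```text
t: 22.37
eef_pos: [0.4439, -0.2387, 0.0297]
orientation: [0.13, 0.991, -0.0, -0.001]
force: [0.1, 0.1, -1.3]
gripper_width: 0.0511
```

Request:
drive_tool:
  motion:
    - {"offset": [0,0,1],"spin": 0,"fingers": -1}
    - {"offset": [0,0,1],"spin": 0,"fingers": -1}
    - {"offset": [0,0,0],"spin": 0,"fingers": -1}

```text
t: 22.62
eef_pos: [0.4441, -0.2389, 0.0284]
orientation: [0.131, 0.991, 0.0, 0.0]
force: [0.1, 0.1, -1.3]
gripper_width: 0.0511
```

Request:
drive_tool:
  motion:
    - {"offset": [0,0,1],"spin": 0,"fingers": -1}
    - {"offset": [0,0,0],"spin": 0,"fingers": -1}

```text
t: 22.78
eef_pos: [0.4443, -0.239, 0.028]
orientation: [0.131, 0.991, -0.0, 0.0]
force: [-2.0, 0.5, 5.2]
gripper_width: 0.051
```

Request:
drive_tool:
  motion:
    - {"offset": [0,0,0],"spin": 0,"fingers": 0.3}
    - {"offset": [0,0,0],"spin": 0,"fingers": 0.6}
    - {"offset": [0,0,0],"spin": 0,"fingers": 0.75}
    - {"offset": [0,0,0],"spin": 0,"fingers": 0.75}
    - {"offset": [0,0,-10],"spin": 0,"fingers": 0.75}
    - {"offset": [0,0,-20],"spin": 0,"fingers": 0.75}
    - {"offset": [0,0,-30],"spin": 0,"fingers": 0.75}
    - {"offset": [0,0,-40],"spin": 0,"fingers": 0.75}
    - {"offset": [0,0,-40],"spin": 0,"fingers": 0.75}

```text
t: 23.53
eef_pos: [0.4432, -0.2388, 0.1692]
orientation: [0.131, 0.991, -0.0, -0.001]
force: [2.0, -0.7, -0.1]
gripper_width: 0.0747
```

```bash
python3 plan.py 300,-560,200,80,0.75,40
```

```text
now [ 443.2 -238.8  169.2] yaw 75.0 w 74.7 t 23.5333 r6 -99
9 [{"offset": [6, -39, -3], "spin": -0.6, "fingers": 0.75}, {"offset": [7, -38, -3], "spin": -0.6, "fingers": 0.75}, {"offset": [7, -38, -4], "spin": -0.5, "fingers": 0.75}, {"offset": [7, -38, -3], "spin": -0.6, "fingers": 0.75}, {"offset": [8, -39, -4], "spin": -0.5, "fingers": 0.75}, {"offset": [8, -38, -3], "spin": -0.6, "fingers": 0.75}, {"offset": [8, -38, -4], "spin": -0.5, "fingers": 0.75}, {"offset": [9, -38, -3], "spin": -0.6, "fingers": 0.75}, {"offset": [9, -39, -4], "spin": -0.5, "fingers": 0.75}]
```

Request:
drive_tool:
  motion:
    - {"offset": [6,-39,-3],"spin": 0,"fingers": 0.75}
    - {"offset": [7,-38,-3],"spin": 0,"fingers": 0.75}
    - {"offset": [7,-38,-4],"spin": 0,"fingers": 0.75}
    - {"offset": [7,-38,-3],"spin": 0,"fingers": 0.75}
    - {"offset": [8,-39,-4],"spin": 0,"fingers": 0.75}
    - {"offset": [8,-38,-3],"spin": 0,"fingers": 0.75}
    - {"offset": [8,-38,-4],"spin": 0,"fingers": 0.75}
    - {"offset": [9,-38,-3],"spin": 0,"fingers": 0.75}
    - {"offset": [0,0,0],"spin": 0,"fingers": 0.75}

```text
t: 24.28
eef_pos: [0.3038, -0.5236, 0.1953]
orientation: [0.133, 0.991, -0.001, -0.0]
force: [1.2, -0.0, 1.2]
gripper_width: 0.075
```

Run:
```python
from h import *
c=cam("top")
for k in blobs(c,"orange",(290,140,380,240),5): print("peg",rect(k,.016,c))
for k in blobs(c,"green",(290,140,380,240),20): print("tin",rect(k,.027,c))
for q,z in(("incense_center",.015),("hook_center",.016),("candle",.02),("earring_stand",0)):
    for d in vision.masks_of("top",q)[:2]:
        k=max(cv2.findContours(d["mask"].astype(np.uint8),0,1)[0],key=len)[:,0]; print(q,round(d["score"],2),rect(k,z,c))
cv2.imwrite("pics/fin.png",cv2.resize(c[0][150:240,290:385],None,fx=6,fy=6,interpolation=cv2.INTER_CUBIC))
s=cam("side"); cv2.imwrite("pics/fins.png",cv2.resize(s[0][130:310,110:360],None,fx=3,fy=3,interpolation=cv2.INTER_CUBIC))
```

```text
peg [448.6, -113.3, 88.9, 28.8, -32.6]
tin [564.7, -111.5, 67.6, 48.7, -26.2]
incense_center 0.67 [441.1, -241.4, 54.5, 51.5, -1.6]
hook_center 0.84 [570.1, -238.9, 70.3, 39.5, -1.6]
candle 0.74 [693.6, 136.2, 49.0, 48.4, -0.8]
earring_stand 0.75 [667.4, 410.2, 93.7, 64.0, -85.7]
```

View pics/fin.png

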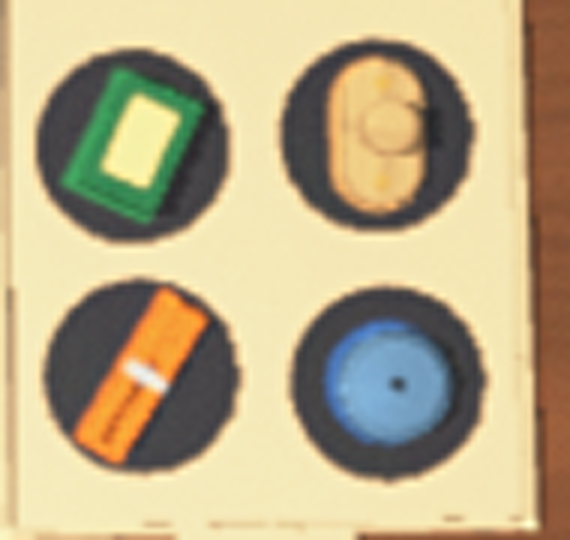

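View pics/fins.png

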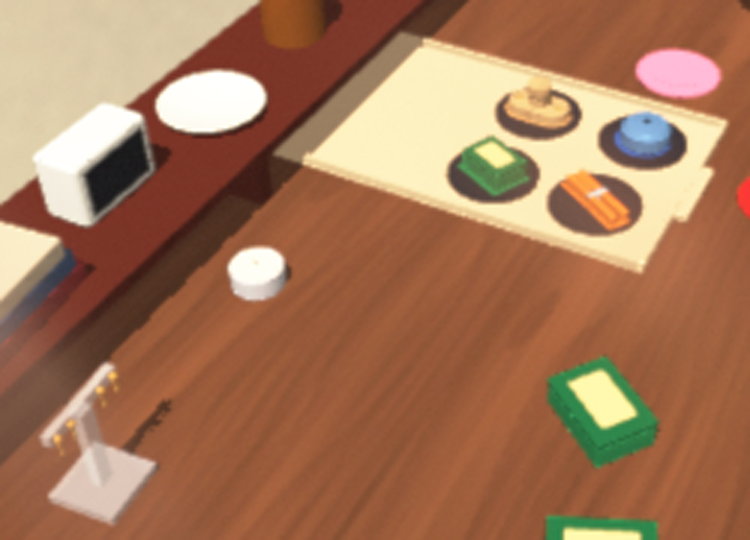

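All four sit flat on their own pads and the bystanders haven't moved, so I'm handing in.

```bash
python3 -c "
from rig import robot; print(robot.sign_off())"
```

```text
the job is handed in; nothing more can be done
None
```

All four things are back on their own pads, and I handed the job in after about 24 s of robot time. It reported no verdict. I moved the peg, hook, smallest green tin (59 × 41 mm) and incense holder in that order. Each was lowered until it touched or was within about 1 mm of the pad, then released.

The last pictures show everything upright and the gripper clear. Measured from the top camera against each pad:

| Thing | Off centre | Off angle | Allowed |
|---|---|---|---|
| Peg | about 1 mm | 0.3° | 12 mm, 12° |
| Hook | about 2 mm | 0° | 12 mm, 12° |
| Tin | about 2 mm | 0° | 12 mm, 12° |
| Incense holder | about 3–4 mm | n/a (round) | 12 mm |

- **Bystanders:** the candle and earring stand read within 2 mm of where they started, and I left the look-alike tins and discs alone.
- **Disagreements:** the arm stood up to about 4–5 mm off its commanded position, so I corrected against the measured pose. The jaw opening also read 1.5–5 mm under the object widths. The final tin outline includes some of the pad's green, so that figure is less certain. No check failed.

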